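# Roll a tube into the vee cradle and clamp it

### The job

Roll the thin-walled tube along the loading deck, without lifting it, until it drops into the vee, and let go so that it centres itself there. Then swing the clamp arm over the tube as far as its stop and press the arm's button straight down until the spring pad grips the tube firmly but gently, without squashing the pad's spring hard onto the tube. Leave the tube seated square in the vee under the clamp, and do not disturb the other things on the bench.

Things in the scene. Friction and masses are not known exactly. Their poses are not given: they have to be found in the camera images.
- fixture: Steel vee fixture bolted to the bench, base plate 235 x 150 x 10 mm. Origin: underside of the base, below the vee's bottom line. +x is the rolling direction (deck to vee), y runs along the vee, z up. Seen along +x: loading deck, vee, clamp post.
- deck (a point): Middle of the top face of the flat loading deck, 45 mm over the bench, 67.5 mm before the vee's bottom line. The deck measures 95 mm (fixture x) by 120 mm (y) and ends at the near lip of the vee, 20 mm before the bottom line. Same axes as the fixture.
- vee_seat (a point): Where the middle of the tube's axis lies when it is seated: over the vee's bottom line (fixture x 0), 46 mm over the bench; the tube's top is then at 61 mm. Vee of 90 degrees, 120 mm long, bottom line at 25 mm; the near lip is level with the deck, the far flank climbs on to x 40, height 65 mm and stops the tube.
- post_top (a point): Top of the clamp's upright round post, 18 mm thick, 145 mm over the bench, at fixture x 85, y 0: the axis about which the clamp arm swings.
- tube: Plain metal tube, 30 mm outside diameter, 160 mm long, 0.2 to 0.33 kg. Origin at its middle, its own y along the tube (x and z turn as it rolls). It starts lying across the loading deck, roughly parallel to the vee (up to 0.12 rad off), and stays where it is left on the flat deck. It feels more than 20 N from the fingers as rough handling.
- clamp_swing (a joint): Angle of the clamp arm about the vertical post, rad: 0 = arm points in fixture -x, across the vee, against its stop; grows as it swings away to the fixture's +y side (1.57 = arm points in +y); range 0 to 1.8. It stays where it is left; about 2 N at the arm's end moves it.
- clamp_arm: Clamp arm on the post: steel bar 18 mm wide, 14 mm thick (6 to 20 mm below the origin). Origin: centre of the top of the round press button (28 mm across), 85 mm from the post axis; x points to the post, z up. It slides down the post, up to 50 mm from its top place (origin at 127 mm), against about 8 N of friction, and stays where it is left. Sleeve on the post 32 mm across.
- spindle_hole (a point): Underside of the arm's bar, 20 mm below the button's top. From it hangs a screwed spindle with a spring pad, 18 mm across, whose underside is 10 to 30 mm lower, set differently each time. Once on the tube, the pad's spring adds 2 N per mm over 4 mm, then it is solid. It grips well at 2 to 3.5 mm of spring (4 to 7 N on the tube, 12 to 15 N on the button); never over 12 N on the tube.
- screwdriver: Bystander: screwdriver with a dark wooden handle, 200 mm long, lying on the bench on the fixture's -y side; origin under its middle.
- bearing: Bystander: steel ring 42 mm across, 12 mm high, on the bench on the fixture's +y side; origin under its centre.
- hammer: Bystander: hammer with a wooden handle, 260 mm long; origin under its middle.
- spanner: Bystander: steel spanner 180 mm long; origin under its middle.
- oil_bottle: Bystander: white bottle, 56 mm across, 150 mm high; origin under its centre.
- screw_tin: Bystander: open steel tin, 80 mm across, 60 mm high; origin under its centre.
- stub: Bystander: short dark steel bar end, 44 mm thick, 70 mm long, lying on its side; origin under its middle.
There are look-alikes about, which are no part of the job. There is more than one size of the tube; the job needs the middle-sized.

How it is judged:
On the way, in this order (a step that is already met when the one before it is completed fails the run):
1. the tube lies seated and centred in the vee, touched by neither the robot nor the clamp (x of tube in the frame of fixture between -0.003 and 0.003 m and z of tube in the frame of fixture between 0.0435 and 0.0485 m and angle between the y axis of tube and the y axis of fixture, either way round below 0.035 rad and contact force between each of the fingers, the arm, clamp_arm and tube below 0.1 N and linear speed of tube below 0.01 m/s), for 0.3 s.
2. the clamp arm is swung over the tube to its stop (within 0.1 rad), its pad not yet on the tube (value of joint clamp_swing below 0.1 rad and contact force between clamp_arm and tube below 0.1 N), for 0.1 s.
At the end, for the whole second after the job is handed in: The tube rests seated in the vee (its axis within 3 mm sideways and 2.5 mm in height of the seated place, within 0.035 rad of the vee's line), the clamp arm is over it (within 0.1 rad of its stop) and the pad presses on it with 3 to 11 N by itself, all at rest (x of tube in the frame of fixture between -0.003 and 0.003 m and z of tube in the frame of fixture between 0.0435 and 0.0485 m and angle between the y axis of tube and the y axis of fixture, either way round below 0.035 rad and value of joint clamp_swing below 0.1 rad and contact force between clamp_arm and tube between 3 and 11 N and linear speed of tube below 0.005 m/s); the robot touches nothing.
It fails at once if the clamp presses on the tube with more than 12 N (contact force between clamp_arm and tube above 12 N).
It fails at once if the fingers bear on the tube with more than 20 N (contact force between the fingers and tube above 20 N).
It fails at once if the tube is lifted off the deck (its middle more than 20 mm above where it rolls) (z of tube in the frame of fixture above 0.08 m).
It fails at once if a bystander is moved by more than 30 mm (distance of any of screwdriver, bearing, hammer, spanner, oil_bottle, screw_tin, stub from where it was at the start of the episode above 0.03 m).
It also fails if it takes over 54 s, if anything falls off the work surface, if the arm or the gripper's body presses on something with over 40 N, if the wrist force passes 120 N, or if a joint passes its speed limit or range.

### The arm

A 7-joint arm with a two-finger parallel gripper is mounted at the origin on the work surface. World frame = base frame: x ahead of the robot, y to its left, z up, the work surface at z = 0. Lengths are in m, angles in rad, forces in N, time in s.
With the tool pointing down it reaches from about 0.4 to 0.875 m from the base axis. Payload 19.3 kg.
Tool frame: the origin (TCP) lies at the very end of the fingers, on their centre line; the grasp point (between the pads) lies 19 mm behind it; z points along the fingers, y is the direction in which the jaws open and shut (so a half turn about z gives the same grasp; the last joint's range is limited). The gripper opens to 85 mm and grips with 20 to 120 N. Pads are 22 mm wide; open, the fingers measure 114 mm over their backs; the gripper's body (76 mm by 85 mm) begins 54 mm behind the grasp point. The pads swing forward as they close: fully open they stand 13 mm farther back than shut.
Start: joints at [1.069, 0.521, -0.036, 1.599, 0.021, 1.021, -0.113], TCP at [0.262, -0.568, 0.231] pointing down, gripper open.
Joint ranges: [-2.91, 2.91], [-0.3, 2.13], [-1.5, 1.42], [0.17, 2.43], [-1.26, 4.41], [0.16, 1.93], [-2.52, 2.52]. Speed limits (rad/s): [1.89, 1.89, 2.39, 2.39, 3.01, 3.01, 3.01].

### API

Orientations are given as [roll, pitch, yaw] about the fixed x, y, z axes, in that order (R = Rz(yaw) Ry(pitch) Rx(roll)).
In Python, from workcell import bot gives the robot as it stands.
- The arm moves only by the tool apply_moves, never from a script. Its argument "commands" is a list of rows, each an object with "travel": the shift along the tool's x, y, z in m, a list of three; "twist": the turn, a rotation vector about the tool's x, y, z in degrees, a list of three; "claw": the finger opening in m, from 0 to 0.0854. A call has 1 to 10 rows; each row is the pose to reach, as a shift and turn from the pose commanded when the call began, along the tool's axes at that moment; what a row does not reach only later rows make up. A row lasts 1/10 s, in which the tool goes at most 50 mm and 8.59 degrees, less where a joint would pass 70% of its speed; a pose out of reach is approached as far as the arm can. A call with a gripper value outside its range is refused whole. The fingers move at their own pace and stop on an object; "force" is the grip in N (left out, the last holds). Time passes only in rows, so rows that repeat a pose let the fingers close. It gives the time, the measured TCP pose, the force and the opening at its end, in the units of the state.
- bot.observe(): the state, without advancing time (a new reading comes with each control period).
- bot.grab_frame(name): name is "scene" or "top" or "wrist"; returns a dict with "frame" (480x640x3 uint8, blue, green, red), "fx", "fy", "cx", "cy" (pixels), "pose" (4x4, takes a point from camera to world coordinates); the wrist camera has in their place "tool_from_camera" (4x4, takes a point from camera to tool coordinates, whose origin is the TCP and whose axes are the flange's). Camera axes: x right, y up, looking along -z (the intrinsics and any distortion apply to the point x, -y, -z); pixel columns grow to the right and rows downward; lengths in m; the calibration is good to about 2 mm. A picture is of the moment at which its call begins: read the wrist's pose just before it. There is no depth.
- bot.job_done(): hands the job in, once; it reports no verdict.
The state is a dict: "clock": time; "qpos": joint angles; "qd": joint speeds; "joint_efforts": joint torques, N m; "position": TCP position; "tool_rot": TCP orientation; "force": force on the tool from outside, world axes, zero at the start; "moment": the same for the moment, N m; "grip_width": finger opening in m.
Only numpy, scipy, OpenCV 4.12 (cv2) and the standard library are available. Lean on these libraries where they do the work, as an engineer would, in place of code of your own. Each camera call takes 0.05 s, during which the arm holds its last target.

## Working session

There is one attempt and no reset: what is moved stays moved. The work goes in short steps, Python scripts to look and compute and a tool call to move; the robot and the scene stay as the last step left them, time stands still between calls to the robot, and variables do not carry over. Pictures are saved under pics/ and viewed, and the job is handed in when it is done.

Besides the shell and the picture viewer there is one more tool, called after "Request:" as name(argument=value, ...), one argument or row to a line, values as JSON. apply_moves: Moves the arm, as the interface text tells. Its arguments: {"type":"object","properties":{"commands":{"type":"array"},"force":{"type":"number"}},"required":["commands"]}

```bash
mkdir -p pics; ls; cat > h.py <<'E'
import numpy as np,cv2,json,pickle
from workcell import bot
def grab(n,tag):
    s=bot.observe(); f=bot.grab_frame(n); f['state']=s
    cv2.imwrite(f'pics/{tag}.png',f['frame']); pickle.dump(f,open(f'pics/{tag}.pkl','wb')); return f
E
python3 - <<'E'
from h import *
print(bot.observe())
for n in('scene','top','wrist'):
    f=grab(n,n+'0'); print({k:v for k,v in f.items() if k not in('frame','state')})
E
```

```text
pics
{'clock': 0.0, 'qpos': array([ 1.0688028 ,  0.52203255, -0.03632865,  1.60001686,  0.02121291,
        1.02110567, -0.1128086 ]), 'qd': array([-0.00056386, -0.00023772,  0.00023016, -0.00031075, -0.00050203,
       -0.00030363, -0.00057464]), 'joint_efforts': array([-1.26303254e-03, -9.27120423e+01,  1.97871521e+00, -3.69935632e+01,
        1.77259266e-02,  8.21978407e-03, -8.19937031e-05]), 'position': array([ 0.26137957, -0.56733581,  0.230711  ]), 'tool_rot': array([-3.14041948e+00,  9.51715425e-05,  4.31783009e-01]), 'force': array([-0.52128877,  0.21781081,  0.74130851]), 'moment': array([-0.00347664,  0.00676362, -0.0146372 ]), 'grip_width': 0.0854801208891037}
{'fx': 598.6685726063514, 'fy': 598.6685726063514, 'cx': 308.7799389972807, 'cy': 245.61195593735627, 'pose': array([[ 0.83526166, -0.45818779,  0.30397682,  1.02241992],
       [ 0.549594  ,  0.67873383, -0.48710043, -0.82530799],
       [ 0.01686412,  0.57392015,  0.8187376 ,  1.52543399],
       [ 0.        ,  0.        ,  0.        ,  1.        ]])}
{'fx': 613.3560381133154, 'fy': 613.3560381133154, 'cx': 316.62
[... 152 characters left out ...]
-01, -2.91431376e-02,  5.87706152e-03,
         6.26435031e-03],
       [ 1.29621479e-04,  1.93408432e-01,  9.81118322e-01,
         1.41104641e+00],
       [ 0.00000000e+00,  0.00000000e+00,  0.00000000e+00,
         1.00000000e+00]])}
{'fx': 348.1861850376185, 'fy': 348.1861850376185, 'cx': 319.1378384930608, 'cy': 238.02446944951862, 'tool_from_camera': array([[ 3.07094361e-05,  9.56442310e-01,  2.91921406e-01,
         7.41420888e-02],
       [ 9.99999342e-01,  3.05512216e-04, -1.10616837e-03,
        -1.11865369e-03],
       [-1.14717178e-03,  2.91921248e-01, -9.56441671e-01,
        -1.41443088e-01],
       [ 0.00000000e+00,  0.00000000e+00,  0.00000000e+00,
         1.00000000e+00]])}
```

View pics/scene0.png

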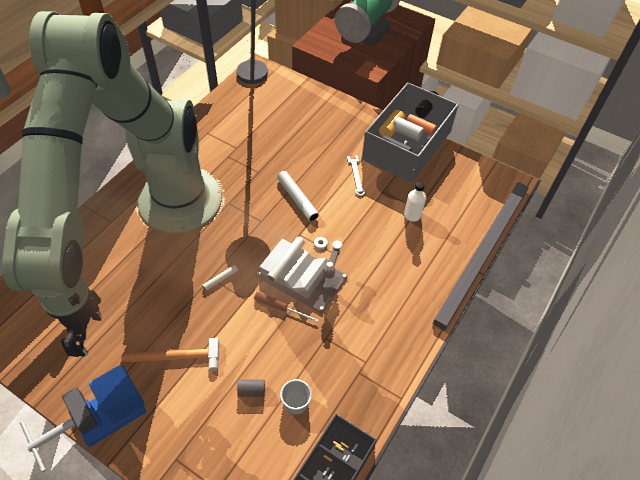

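View pics/top0.png

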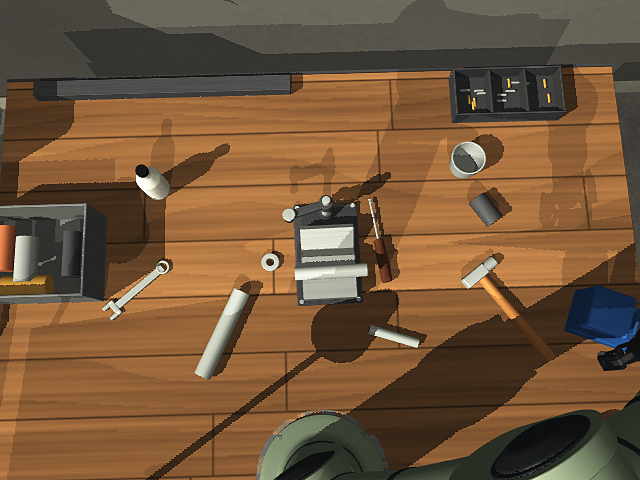

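View pics/wrist0.png

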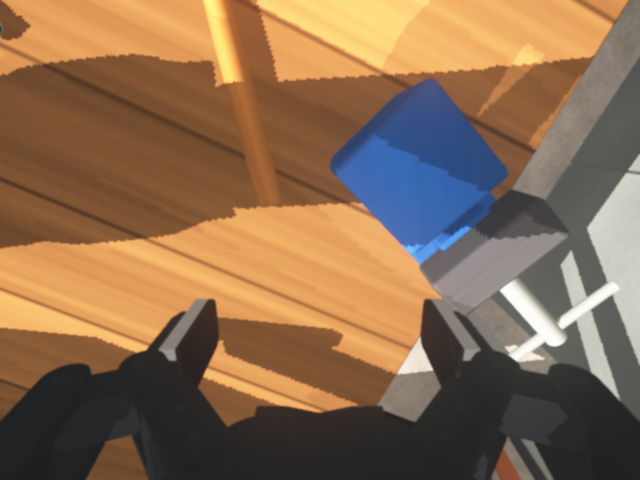

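```bash
python3 - <<'E'
from h import *
im=cv2.imread('pics/top0.png')[180:320,260:420]
cv2.imwrite('pics/c1.png',cv2.resize(im,None,fx=5,fy=4.25*5/4.25*0.85,interpolation=cv2.INTER_CUBIC))
im=cv2.imread('pics/scene0.png')[220:340,240:370]
cv2.imwrite('pics/c2.png',cv2.resize(im,None,fx=5,fy=5,interpolation=cv2.INTER_CUBIC))
E
```

```text
(no output)
```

View pics/c1.png

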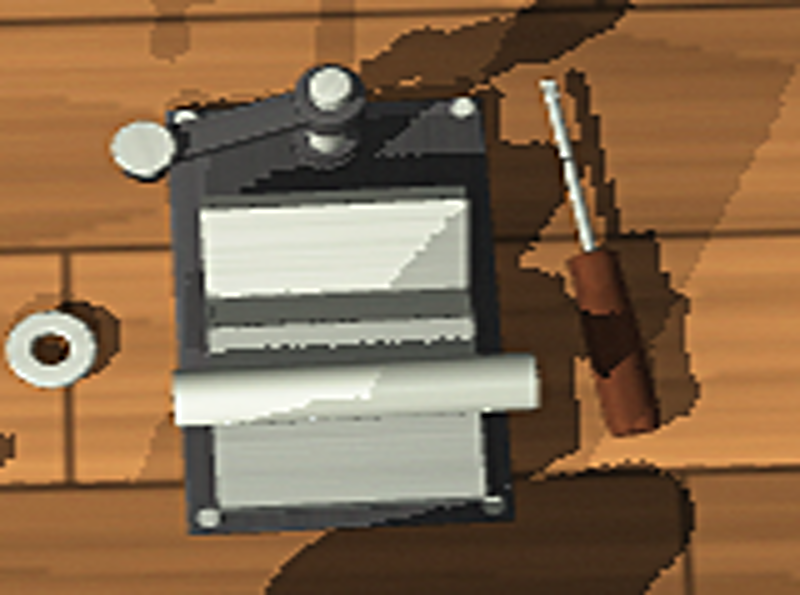

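View pics/c2.png

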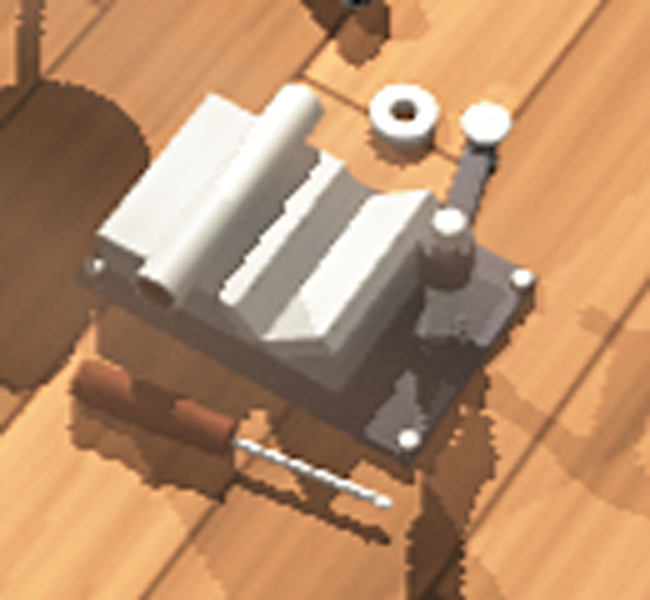

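Candidates for the tube in the top view are the tube on the deck (331,271), the thick tube on the bench (222,333) and the thin one on the bench (395,336). I choose the one lying on the deck and will check its size.

```bash
cat >> h.py <<'E'
def cast(f,uv,z):
    P=f['pose'] if 'pose' in f else f['P']
    u,v=uv; d=np.array([(u-f['cx'])/f['fx'],-(v-f['cy'])/f['fy'],-1.0]); d=P[:3,:3]@d; o=P[:3,3]
    return o+d*(z-o[2])/d[2]
def L(t): 
    f=pickle.load(open(f'pics/{t}.pkl','rb'))
    if 'pose' not in f:
        from scipy.spatial.transform import Rotation as R
        T=np.eye(4); T[:3,:3]=R.from_euler('xyz',f['state']['tool_rot']).as_matrix(); T[:3,3]=f['state']['position']; f['P']=T@f['tool_from_camera']
    return f
E
python3 - <<'E'
from h import *
np.set_printoptions(precision=4,suppress=True)
f=L('top0'); g=L('scene0')
c=lambda x,y:(260+x/5-.4,180+y/4.25-.4)
s=lambda x,y:(240+x/5-.4,220+y/5-.4)
for n,p,z in [('base nearL',c(187,533),.01),('base nearR',c(513,521),.01),('farR',c(487,100),.01),('farL',c(168,112),.01),
 ('deck nearL',c(217,508),.045),('deck nearR',c(487,503),.045),('wedge farL',c(200,208),.065),('wedge farR',c(469,200),.065),
 ('post',c(330,88),.145),('button',c(142,149),.127),('tubeL',c(174,398),.06),('tubeR',c(540,382),.06),('tubetop',c(355,363),.06),('tubebot',c(355,418),.06),('bearing',c(51,349),.006)]:
    print(n,cast(f,p,z))
for n,p,z in [('post',s(450,219),.145),('button',s(485,123),.127),('bearing',s(404,112),.012)]: print('scene',n,cast(g,p,z))
E
```

```text
base nearL [0.3773 0.0471 0.01  ]
base nearR [ 0.3793 -0.1018  0.01  ]
farR [ 0.6126 -0.0998  0.01  ]
farL [0.6103 0.0506 0.01  ]
deck nearL [0.3869 0.0324 0.045 ]
deck nearR [ 0.3859 -0.0879  0.045 ]
wedge farL [0.5435 0.0356 0.065 ]
wedge farR [ 0.5443 -0.0852  0.065 ]
post [ 0.5861 -0.023   0.145 ]
button [0.5614 0.0585 0.127 ]
tubeL [0.4434 0.0498 0.06  ]
tubeR [ 0.447  -0.1131  0.06  ]
tubetop [ 0.4595 -0.0312  0.06  ]
tubebot [ 0.4305 -0.0302  0.06  ]
bearing [0.4797 0.1079 0.006 ]
scene post [ 0.5905 -0.022   0.145 ]
scene button [0.5665 0.0553 0.127 ]
scene bearing [0.4829 0.1067 0.012 ]
```

```bash
cat >> h.py <<'E'
def to(x,y,z,yaw,tilt=0):
    from scipy.spatial.transform import Rotation as R
    s=bot.observe(); R0=R.from_euler('xyz',s['tool_rot']); R1=R.from_euler('xyz',[np.pi,tilt,yaw])
    d=R0.inv().apply(np.array([x,y,z])-s['position']); tw=np.degrees((R0.inv()*R1).as_rotvec())
    print('clock',s['clock'],'travel',d.round(4),'twist',tw.round(2),'force',s['force'].round(1))
E
python3 -c "
from h import *
to(.45,-.03,.25,.012)"
```

```text
clock 0.15 travel [ 0.3962 -0.4092 -0.0188] twist [-5.000e-02  1.000e-02  2.405e+01] force [-0.1 -0.7  0.7]
```

Request:
apply_moves(
  commands=[
    {"travel": [0.396, -0.409, -0.019], "twist": [0, 0, 24]},
    {"travel": [0.396, -0.409, -0.019], "twist": [0, 0, 24]},
    {"travel": [0.396, -0.409, -0.019], "twist": [0, 0, 24]},
    {"travel": [0.396, -0.409, -0.019], "twist": [0, 0, 24]},
    {"travel": [0.396, -0.409, -0.019], "twist": [0, 0, 24]},
    {"travel": [0.396, -0.409, -0.019], "twist": [0, 0, 24]},
    {"travel": [0.396, -0.409, -0.019], "twist": [0, 0, 24]},
    {"travel": [0.396, -0.409, -0.019], "twist": [0, 0, 24]},
    {"travel": [0.396, -0.409, -0.019], "twist": [0, 0, 24]},
    {"travel": [0.396, -0.409, -0.019], "twist": [0, 0, 24]},
  ],
)

```text
invalid input at $.commands[0]: expected keys travel, twist, claw
```

```bash
python3 -c "
from h import *
to(.45,-.03,.25,.012)"
```

```text
clock 0.15 travel [ 0.3962 -0.4092 -0.0188] twist [-5.000e-02  1.000e-02  2.405e+01] force [-0.1 -0.7  0.7]
```

Request:
apply_moves(
  commands=[
    {"travel": [0.396, -0.409, -0.019], "twist": [0, 0, 24], "claw": 0.06},
    {"travel": [0.396, -0.409, -0.019], "twist": [0, 0, 24], "claw": 0.06},
    {"travel": [0.396, -0.409, -0.019], "twist": [0, 0, 24], "claw": 0.06},
    {"travel": [0.396, -0.409, -0.019], "twist": [0, 0, 24], "claw": 0.06},
    {"travel": [0.396, -0.409, -0.019], "twist": [0, 0, 24], "claw": 0.06},
    {"travel": [0.396, -0.409, -0.019], "twist": [0, 0, 24], "claw": 0.06},
    {"travel": [0.396, -0.409, -0.019], "twist": [0, 0, 24], "claw": 0.06},
    {"travel": [0.396, -0.409, -0.019], "twist": [0, 0, 24], "claw": 0.06},
    {"travel": [0.396, -0.409, -0.019], "twist": [0, 0, 24], "claw": 0.06},
    {"travel": [0.396, -0.409, -0.019], "twist": [0, 0, 24], "claw": 0.06},
  ],
)

```text
clock: 1.15
position: [0.4272, -0.0941, 0.2482]
tool_rot: [3.141, -0.0, 0.013]
force: [1.3, -1.0, 0.5]
grip_width: 0.0599
```

```bash
python3 -c "
from h import *
to(.45,-.03,.25,.012)"
```

```text
clock 1.15 travel [ 0.0236 -0.0638 -0.0018] twist [ 0.01 -0.02  0.04] force [ 1.3 -1.   0.5]
```

Request:
apply_moves(
  commands=[
    {"travel": [0.023, -0.062, -0.002], "twist": [0, 0, 0], "claw": 0.06},
    {"travel": [0.023, -0.062, -0.002], "twist": [0, 0, 0], "claw": 0.06},
    {"travel": [0.023, -0.062, -0.002], "twist": [0, 0, 0], "claw": 0.06},
    {"travel": [0.023, -0.062, -0.002], "twist": [0, 0, 0], "claw": 0.06},
    {"travel": [0.023, -0.062, -0.002], "twist": [0, 0, 0], "claw": 0.06},
  ],
)

```text
clock: 1.65
position: [0.4488, -0.0349, 0.2499]
tool_rot: [3.141, 0.0, 0.011]
force: [0.2, 0.1, 0.8]
grip_width: 0.0598
```

```bash
python3 -c "
from h import *
grab('wrist','w1')
to(.405,-.03,.10,.012)"
```

```text
clock 1.7 travel [-0.0438 -0.0055  0.1499] twist [ 0.02  0.01 -0.05] force [-0.7 -0.1 -0.8]
```

View pics/w1.png

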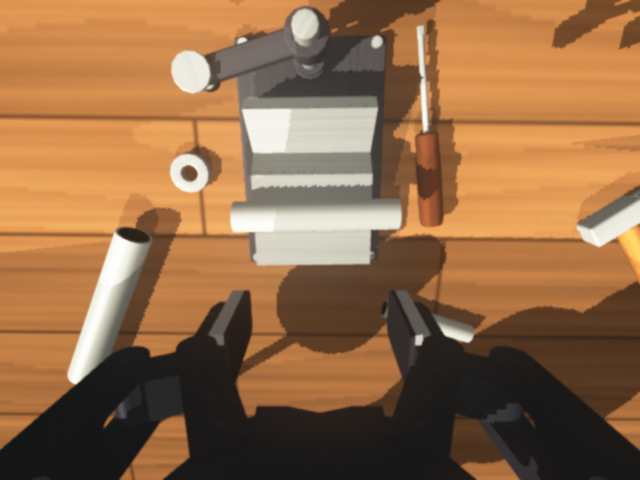

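```bash
python3 - <<'E'
from h import *
np.set_printoptions(precision=4,suppress=True)
f=L('w1')
for n,p,z in [('deckL',(257,265),.045),('deckR',(371,263),.045),('wedgefarL',(246,98),.065),('wedgefarR',(377,97),.065),('wedge y110L',(244,110),.065),('lip y175?',(312,188),.045),('veebottom',(312,153),.025),
 ('post',(307,26),.145),('button',(192,72),.127),('tubeL',(232,217),.06),('tubeR',(402,214),.06),('tubefar',(316,200),.06),('tubenear',(316,230.5),.06),('bearing',(190,172),.012),('padtip',(211,88),.09)]:
    print(n,cast(f,p,z))
im=f['frame'][0:240,160:430]
cv2.imwrite('pics/c3.png',cv2.resize(im,None,fx=2.9,fy=2.5,interpolation=cv2.INTER_CUBIC))
E
```

```text
deckL [0.3861 0.031  0.045 ]
deckR [ 0.3897 -0.0903  0.045 ]
wedgefarL [0.55   0.0305 0.065 ]
wedgefarR [ 0.5522 -0.0837  0.065 ]
wedge y110L [0.5402 0.0328 0.065 ]
lip y175? [ 0.4689 -0.0271  0.045 ]
veebottom [ 0.5017 -0.0266  0.025 ]
post [ 0.5856 -0.0252  0.145 ]
button [0.5612 0.055  0.127 ]
tubeL [0.442  0.0506 0.06  ]
tubeR [ 0.4468 -0.1152  0.06  ]
tubefar [ 0.4597 -0.0313  0.06  ]
tubenear [ 0.4292 -0.0316  0.06  ]
bearing [0.4796 0.1049 0.012 ]
padtip [0.5551 0.0532 0.09  ]
```

View pics/c3.png

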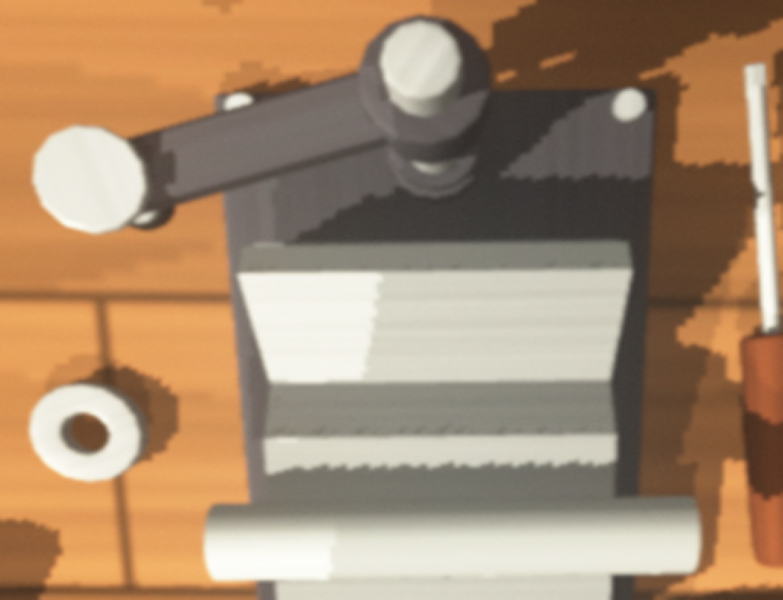

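Request:
apply_moves(
  commands=[
    {"travel": [-0.044, -0.006, 0.05], "twist": [0, 0, 0], "claw": 0.06},
    {"travel": [-0.044, -0.006, 0.1], "twist": [0, 0, 0], "claw": 0.06},
    {"travel": [-0.044, -0.006, 0.13], "twist": [0, 0, 0], "claw": 0.06},
    {"travel": [-0.044, -0.006, 0.15], "twist": [0, 0, 0], "claw": 0.06},
    {"travel": [-0.044, -0.006, 0.15], "twist": [0, 0, 0], "claw": 0.06},
    {"travel": [-0.044, -0.006, 0.15], "twist": [0, 0, 0], "claw": 0.06},
  ],
)

```text
clock: 2.3
position: [0.4053, -0.0289, 0.1005]
tool_rot: [3.141, 0.0, 0.012]
force: [-0.4, 0.5, 0.4]
grip_width: 0.0601
```

```bash
python3 -c "
from h import *
grab('wrist','w2')
to(.405,-.028,.05,.012)"
```

```text
clock 2.35 travel [-0.0008 -0.0008  0.051 ] twist [ 0.01 -0.07  0.  ] force [-0.1  0.5  0.6]
```

View pics/w2.png

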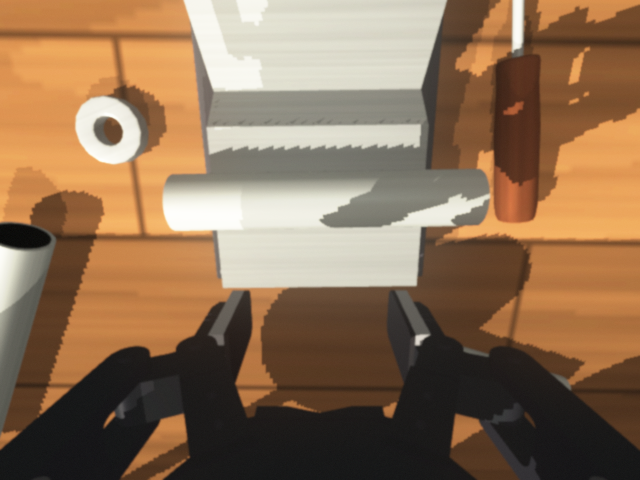

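Request:
apply_moves(
  commands=[
    {"travel": [-0.001, -0.001, 0.012], "twist": [0, 0, 0], "claw": 0.06},
    {"travel": [-0.001, -0.001, 0.024], "twist": [0, 0, 0], "claw": 0.06},
    {"travel": [-0.001, -0.001, 0.036], "twist": [0, 0, 0], "claw": 0.06},
    {"travel": [-0.001, -0.001, 0.046], "twist": [0, 0, 0], "claw": 0.06},
    {"travel": [-0.001, -0.001, 0.05], "twist": [0, 0, 0], "claw": 0.06},
    {"travel": [-0.001, -0.001, 0.05], "twist": [0, 0, 0], "claw": 0.06},
  ],
)

```text
clock: 2.95
position: [0.4043, -0.0275, 0.0501]
tool_rot: [3.142, -0.0, 0.013]
force: [-0.7, 0.1, 0.7]
grip_width: 0.0601
```

```bash
python3 -c "
from h import *
grab('wrist','w3')
to(.45,-.028,.05,.012)"
```

```text
clock 3.0 travel [0.0456 0.0011 0.0004] twist [ 0.   -0.02  0.04] force [0.8 0.1 0.2]
```

View pics/w3.png

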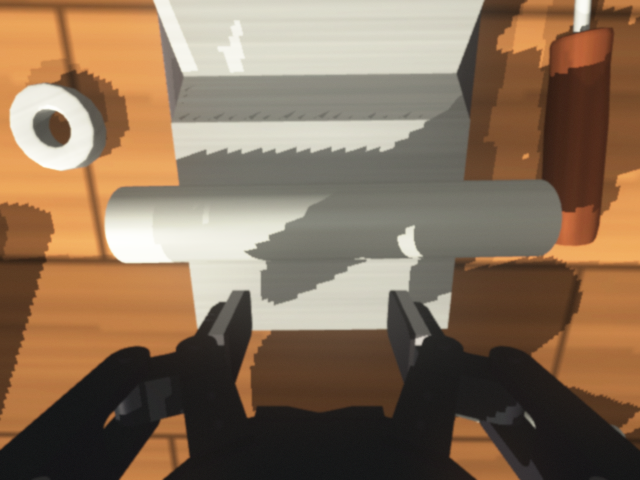

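Request:
apply_moves(
  commands=[
    {"travel": [0.005, 0, 0], "twist": [0, 0, 0], "claw": 0.06},
    {"travel": [0.01, 0, 0], "twist": [0, 0, 0], "claw": 0.06},
    {"travel": [0.014, 0, 0], "twist": [0, 0, 0], "claw": 0.06},
    {"travel": [0.018, 0, 0], "twist": [0, 0, 0], "claw": 0.06},
    {"travel": [0.022, 0, 0], "twist": [0, 0, 0], "claw": 0.06},
    {"travel": [0.026, 0, 0], "twist": [0, 0, 0], "claw": 0.06},
    {"travel": [0.03, 0, 0], "twist": [0, 0, 0], "claw": 0.06},
    {"travel": [0.034, 0, 0], "twist": [0, 0, 0], "claw": 0.06},
    {"travel": [0.038, 0, 0], "twist": [0, 0, 0], "claw": 0.06},
    {"travel": [0.042, 0, 0], "twist": [0, 0, 0], "claw": 0.06},
  ],
)

```text
clock: 4.0
position: [0.4464, -0.0268, 0.05]
tool_rot: [-3.142, 0.0, 0.013]
force: [-0.2, -0.2, 0.2]
grip_width: 0.0601
```

```bash
python3 -c "
from h import *
grab('wrist','w4')
to(.46,-.028,.05,.012)"
```

```text
clock 4.05 travel [0.0129 0.0014 0.    ] twist [-0.01 -0.03  0.05] force [1.6 0.5 0. ]
```

View pics/w4.png

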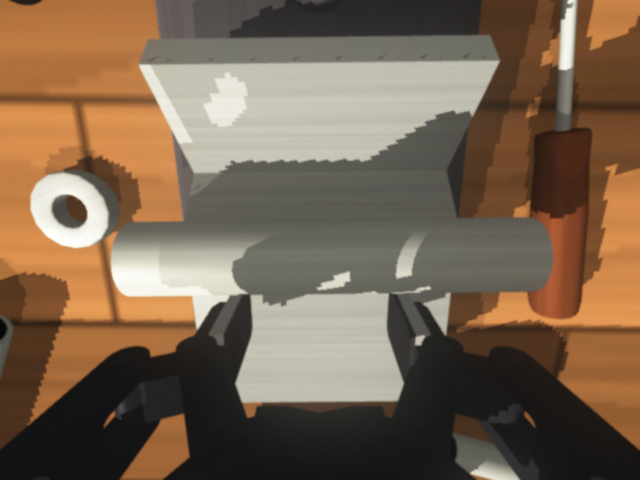

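Request:
apply_moves(
  commands=[
    {"travel": [0.003, 0, 0], "twist": [0, 0, 0], "claw": 0.06},
    {"travel": [0.006, 0, 0], "twist": [0, 0, 0], "claw": 0.06},
    {"travel": [0.009, 0, 0], "twist": [0, 0, 0], "claw": 0.06},
    {"travel": [0.011, 0, 0], "twist": [0, 0, 0], "claw": 0.06},
    {"travel": [0.013, 0, 0], "twist": [0, 0, 0], "claw": 0.06},
    {"travel": [0.013, 0, 0], "twist": [0, 0, 0], "claw": 0.06},
    {"travel": [0.013, 0, 0], "twist": [0, 0, 0], "claw": 0.06},
  ],
)

```text
clock: 4.75
position: [0.459, -0.0267, 0.05]
tool_rot: [-3.142, 0.0, 0.013]
force: [-0.2, -0.3, -0.3]
grip_width: 0.0597
```

```bash
python3 -c "
from h import *
grab('wrist','w5')
to(.46,-.028,.05,.012)"
```

```text
clock 4.8 travel [ 0.001   0.0013 -0.    ] twist [-0.    0.01  0.05] force [ 0.5 -0.2  1.1]
```

View pics/w5.png

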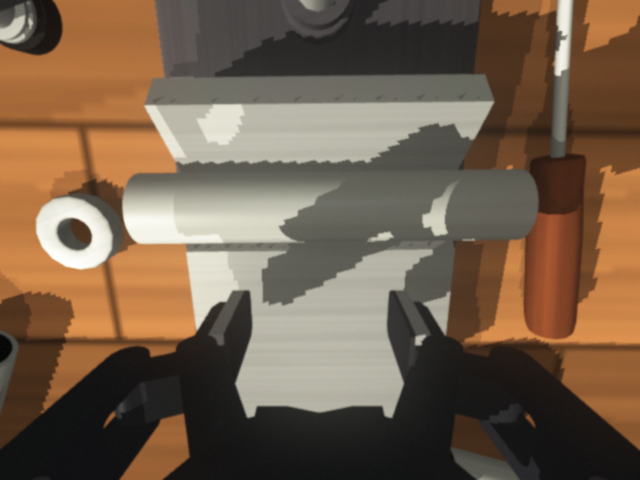

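```bash
python3 -c "
from h import *
f=L('w5')
for p in [(125,209),(538,205),(330,171),(330,240.5)]: print(cast(f,p,.046))
to(.46,-.028,.18,.012)"
```

```text
[0.5003094  0.05716637 0.046     ]
[ 0.50427279 -0.11831237  0.046     ]
[ 0.51739123 -0.02971143  0.046     ]
[ 0.48737122 -0.0303716   0.046     ]
clock 4.8 travel [ 0.001   0.0013 -0.13  ] twist [-0.    0.01  0.05] force [ 0.5 -0.2  1.1]
```

Request:
apply_moves(
  commands=[
    {"travel": [-0.01, 0, -0.02], "twist": [0, 0, 0], "claw": 0.06},
    {"travel": [-0.01, 0, -0.06], "twist": [0, 0, 0], "claw": 0.06},
    {"travel": [0.0, 0, -0.1], "twist": [0, 0, 0], "claw": 0.0},
    {"travel": [0.0, 0, -0.13], "twist": [0, 0, 0], "claw": 0.0},
    {"travel": [0, 0, -0.13], "twist": [0, 0, 0], "claw": 0.0},
    {"travel": [0, 0, -0.13], "twist": [0, 0, 0], "claw": 0.0},
  ],
)

```text
clock: 5.4
position: [0.4591, -0.0268, 0.1803]
tool_rot: [3.141, -0.001, 0.013]
force: [0.1, 0.4, -0.2]
grip_width: 0.0018
```

```bash
python3 -c "
from h import *
grab('wrist','w6')
to(.61,.045,.18,.3)"
```

```text
clock 5.45 travel [ 0.1522 -0.0698 -0.0005] twist [  0.     0.03 -16.46] force [ 0.   0.4 -0. ]
```

View pics/w6.png

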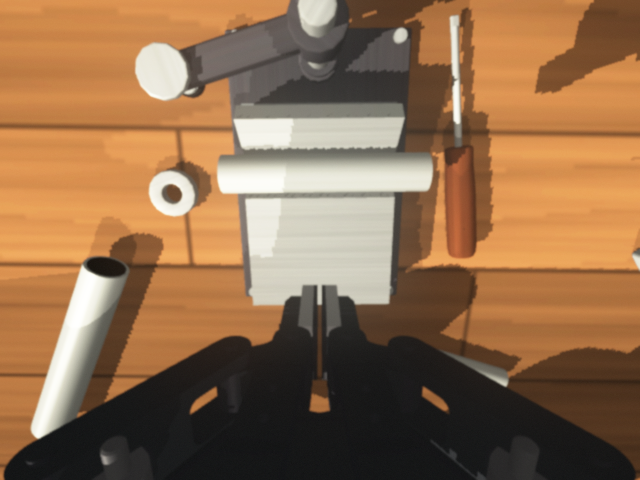

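Request:
apply_moves(
  commands=[
    {"travel": [0.04, -0.02, 0], "twist": [0, 0, 0], "claw": 0.0},
    {"travel": [0.08, -0.04, 0], "twist": [0, 0, 0], "claw": 0.0},
    {"travel": [0.12, -0.06, 0], "twist": [0, 0, 0], "claw": 0.0},
    {"travel": [0.162, -0.075, 0], "twist": [0, 0, 0], "claw": 0.0},
    {"travel": [0.162, -0.075, 0], "twist": [0, 0, 0], "claw": 0.0},
    {"travel": [0.162, -0.075, 0.02], "twist": [0, 0, 0], "claw": 0.0},
    {"travel": [0.162, -0.075, 0.04], "twist": [0, 0, 0], "claw": 0.0},
    {"travel": [0.162, -0.075, 0.06], "twist": [0, 0, 0], "claw": 0.0},
    {"travel": [0.162, -0.075, 0.072], "twist": [0, 0, 0], "claw": 0.0},
    {"travel": [0.162, -0.075, 0.072], "twist": [0, 0, 0], "claw": 0.0},
  ],
)

```text
clock: 6.45
position: [0.6187, 0.0502, 0.1057]
tool_rot: [3.141, 0.004, 0.013]
force: [-0.6, 0.6, -0.2]
grip_width: -0.0001
```

```bash
python3 -c "
from h import *
grab('top','t7');grab('scene','s7');grab('wrist','w7')
for p in [(.592,.045),(.573,.044),(.5564,.0386),(.542,.029),(.5302,.0162),(.522,.001)]: to(*p,.108,.012)
a=cv2.imread('pics/t7.png')[160:320,240:420];b=cv2.imread('pics/s7.png')[200:340,230:390]
cv2.imwrite('pics/c7.png',np.hstack([cv2.resize(a,(400,356)),cv2.resize(b,(400,356))]))
"
```

```text
clock 6.6 travel [-0.0284  0.0051  0.0005] twist [-0.01 -0.03  0.05] force [ 0.4 -1.   0.9]
clock 6.6 travel [-0.0474  0.0058  0.0005] twist [-0.01 -0.03  0.05] force [ 0.4 -1.   0.9]
clock 6.6 travel [-0.0641  0.011   0.0005] twist [-0.01 -0.03  0.05] force [ 0.4 -1.   0.9]
clock 6.6 travel [-0.0786  0.0204  0.0005] twist [-0.01 -0.03  0.05] force [ 0.4 -1.   0.9]
clock 6.6 travel [-0.0906  0.0331  0.0005] twist [-0.01 -0.03  0.05] force [ 0.4 -1.   0.9]
clock 6.6 travel [-0.099   0.0482  0.0005] twist [-0.01 -0.03  0.05] force [ 0.4 -1.   0.9]
```

View pics/c7.png

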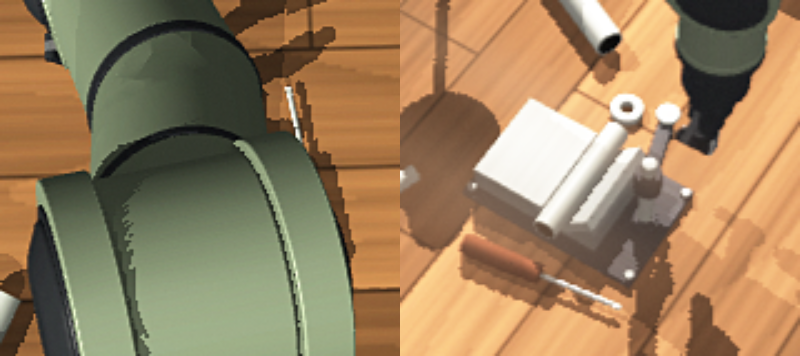

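View pics/w7.png

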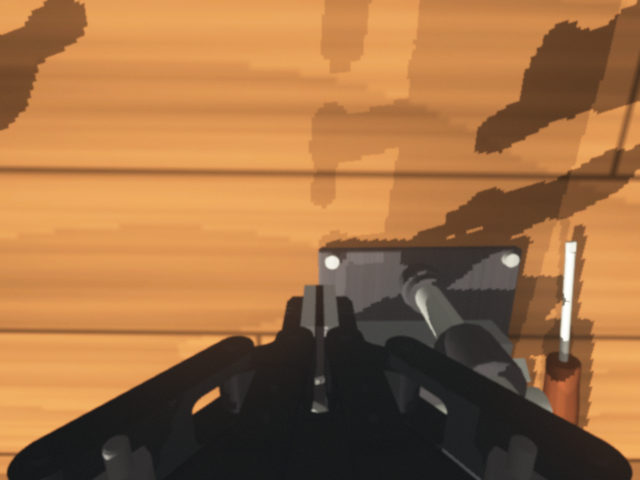

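Request:
apply_moves(
  commands=[
    {"travel": [-0.014, 0.003, 0], "twist": [0, 0, 0], "claw": 0.0},
    {"travel": [-0.022, 0.005, 0], "twist": [0, 0, 0], "claw": 0.0},
    {"travel": [-0.028, 0.005, 0], "twist": [0, 0, 0], "claw": 0.0},
    {"travel": [-0.034, 0.005, 0], "twist": [0, 0, 0], "claw": 0.0},
    {"travel": [-0.04, 0.005, 0], "twist": [0, 0, 0], "claw": 0.0},
    {"travel": [-0.047, 0.006, 0], "twist": [0, 0, 0], "claw": 0.0},
    {"travel": [-0.053, 0.007, 0], "twist": [0, 0, 0], "claw": 0.0},
    {"travel": [-0.059, 0.009, 0], "twist": [0, 0, 0], "claw": 0.0},
    {"travel": [-0.064, 0.011, 0], "twist": [0, 0, 0], "claw": 0.0},
    {"travel": [-0.064, 0.011, 0], "twist": [0, 0, 0], "claw": 0.0},
  ],
)

```text
clock: 7.6
position: [0.5556, 0.0382, 0.108]
tool_rot: [3.141, 0.001, 0.013]
force: [-0.3, 1.0, 0.2]
grip_width: -0.0002
```

```bash
python3 -c "
from h import *
grab('scene','s8');grab('wrist','w8')
for p in [(.5564,.0386),(.542,.029),(.5302,.0162),(.522,.001)]: to(*p,.108,.012)
b=cv2.imread('pics/s8.png')[200:340,230:390]
a=cv2.imread('pics/w8.png')
cv2.imwrite('pics/c8.png',np.hstack([cv2.resize(a,(400,300)),cv2.resize(b,(400,300))]))
"
```

```text
clock 7.7 travel [ 0.0003 -0.0001 -0.0001] twist [0.   0.03 0.04] force [-0.   0.9  0.9]
clock 7.7 travel [-0.0142  0.0093 -0.0001] twist [0.   0.03 0.04] force [-0.   0.9  0.9]
clock 7.7 travel [-0.0262  0.022  -0.    ] twist [0.   0.03 0.04] force [-0.   0.9  0.9]
clock 7.7 travel [-0.0345  0.0371 -0.    ] twist [0.   0.03 0.04] force [-0.   0.9  0.9]
```

View pics/c8.png

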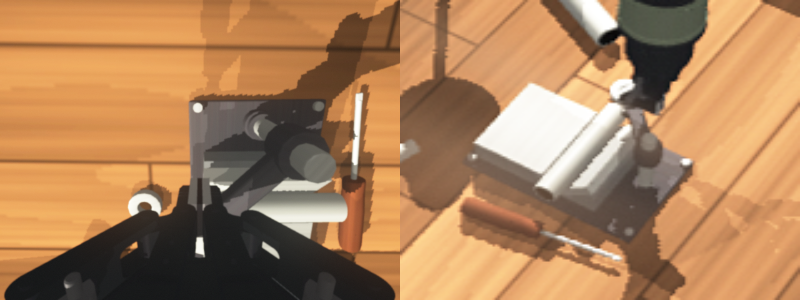

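Request:
apply_moves(
  commands=[
    {"travel": [-0.005, 0.003, 0], "twist": [0, 0, 0], "claw": 0.0},
    {"travel": [-0.01, 0.006, 0], "twist": [0, 0, 0], "claw": 0.0},
    {"travel": [-0.014, 0.009, 0], "twist": [0, 0, 0], "claw": 0.0},
    {"travel": [-0.018, 0.013, 0], "twist": [0, 0, 0], "claw": 0.0},
    {"travel": [-0.022, 0.017, 0], "twist": [0, 0, 0], "claw": 0.0},
    {"travel": [-0.026, 0.022, 0], "twist": [0, 0, 0], "claw": 0.0},
    {"travel": [-0.029, 0.026, 0], "twist": [0, 0, 0], "claw": 0.0},
    {"travel": [-0.031, 0.03, 0], "twist": [0, 0, 0], "claw": 0.0},
    {"travel": [-0.032, 0.033, 0], "twist": [0, 0, 0], "claw": 0.0},
    {"travel": [-0.032, 0.033, 0], "twist": [0, 0, 0], "claw": 0.0},
  ],
)

```text
clock: 8.7
position: [0.5245, 0.0046, 0.1079]
tool_rot: [3.141, 0.0, 0.012]
force: [0.2, -0.4, 0.2]
grip_width: -0.0004
```

```bash
python3 -c "
from h import *
grab('scene','s9');grab('wrist','w9')
to(.522,.001,.108,.012)
b=cv2.imread('pics/s9.png')[200:340,230:390]
a=cv2.imread('pics/w9.png')
cv2.imwrite('pics/c9.png',np.hstack([cv2.resize(a,(400,300)),cv2.resize(b,(400,300))]))
"
```

```text
clock 8.8 travel [-0.0026  0.004  -0.0001] twist [0.   0.03 0.04] force [-0.6 -0.   0.6]
```

View pics/c9.png

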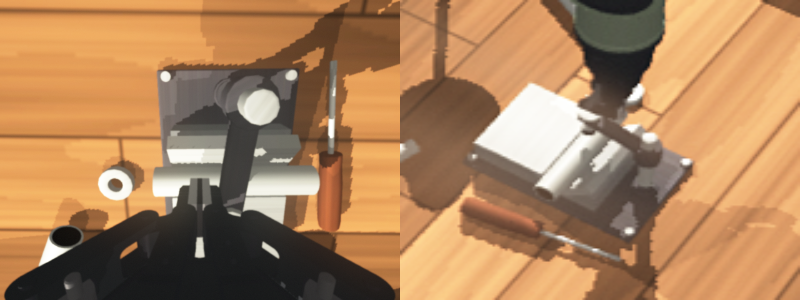

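Request:
apply_moves(
  commands=[
    {"travel": [-0.001, 0.001, 0], "twist": [0, 0, 0], "claw": 0.0},
    {"travel": [-0.001, 0.002, 0], "twist": [0, 0, 0], "claw": 0.0},
    {"travel": [-0.001, 0.003, 0], "twist": [0, 0, 0], "claw": 0.0},
    {"travel": [-0.001, 0.004, 0], "twist": [0, 0, 0], "claw": 0.0},
  ],
)

```text
clock: 9.2
position: [0.5236, 0.0012, 0.1079]
tool_rot: [-3.142, 0.0, 0.013]
force: [-1.3, 1.7, 0.5]
grip_width: -0.0001
```

Request:
apply_moves(
  commands=[
    {"travel": [0, 0.001, 0], "twist": [0, 0, 0], "claw": 0.0},
    {"travel": [0, 0.002, 0], "twist": [0, 0, 0], "claw": 0.0},
  ],
)

```text
clock: 9.4
position: [0.5236, -0.0009, 0.1079]
tool_rot: [-3.142, 0.0, 0.013]
force: [-1.8, 2.9, 0.1]
grip_width: 0.0003
```

Request:
apply_moves(
  commands=[
    {"travel": [0, 0.001, 0], "twist": [0, 0, 0], "claw": 0.0},
    {"travel": [0, 0.002, 0], "twist": [0, 0, 0], "claw": 0.0},
  ],
)

```text
clock: 9.6
position: [0.5237, -0.0029, 0.1079]
tool_rot: [-3.142, 0.0, 0.013]
force: [-1.7, 2.2, 0.9]
grip_width: -0.0001
```

Still moving at about 2–3 N, so not at the stop yet.

Request:
apply_moves(
  commands=[
    {"travel": [0, 0.001, 0], "twist": [0, 0, 0], "claw": 0.0},
    {"travel": [0, 0.002, 0], "twist": [0, 0, 0], "claw": 0.0},
  ],
)

```text
clock: 9.8
position: [0.5238, -0.0048, 0.1079]
tool_rot: [-3.141, 0.0, 0.013]
force: [-2.2, 4.9, 0.5]
grip_width: -0.0
```

Request:
apply_moves(
  commands=[
    {"travel": [0, 0.001, 0], "twist": [0, 0, 0], "claw": 0.0},
    {"travel": [0, 0.002, 0], "twist": [0, 0, 0], "claw": 0.0},
  ],
)

```text
clock: 10.0
position: [0.5238, -0.0059, 0.108]
tool_rot: [-3.14, -0.0, 0.014]
force: [-2.7, 10.1, 1.6]
grip_width: 0.0001
```

```bash
python3 -c "
from h import *
grab('scene','s10');grab('wrist','w10')
to(.522,.001,.108,.012)
b=cv2.imread('pics/s10.png')[200:340,230:390]
a=cv2.imread('pics/w10.png')
cv2.imwrite('pics/c10.png',np.hstack([cv2.resize(a,(400,300)),cv2.resize(b,(400,300))]))
"
```

```text
clock 10.1 travel [-0.0017 -0.0068  0.    ] twist [-0.07  0.    0.1 ] force [-3.   9.8  1.5]
```

View pics/c10.png

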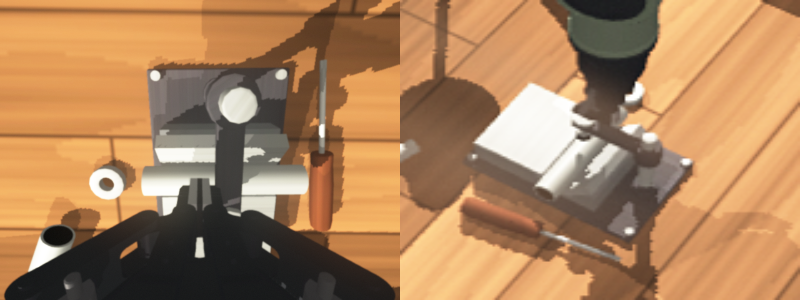

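Request:
apply_moves(
  commands=[
    {"travel": [0, -0.01, 0], "twist": [0, 0, 0], "claw": 0.0},
    {"travel": [0, -0.02, 0], "twist": [0, 0, 0], "claw": 0.0},
    {"travel": [0, -0.02, -0.03], "twist": [0, 0, 0], "claw": 0.0},
    {"travel": [0, -0.02, -0.07], "twist": [0, 0, 0], "claw": 0.0},
    {"travel": [-0.04, 0.0, -0.1], "twist": [0, 0, 0], "claw": 0.0},
    {"travel": [-0.08, 0.02, -0.1], "twist": [0, 0, 0], "claw": 0.0},
    {"travel": [-0.08, 0.02, -0.1], "twist": [0, 0, 0], "claw": 0.0},
    {"travel": [-0.08, 0.02, -0.1], "twist": [0, 0, 0], "claw": 0.0},
  ],
)

```text
clock: 10.9
position: [0.4442, -0.028, 0.2086]
tool_rot: [3.141, -0.002, 0.012]
force: [-0.1, 0.8, 0.1]
grip_width: 0.0
```

```bash
python3 -c "
from h import *
grab('wrist','w11');grab('scene','s11')
to(.502,-.026,.15,.012)
b=cv2.imread('pics/s11.png')[200:340,230:390]
cv2.imwrite('pics/c11.png',cv2.resize(b,(800,600)))
"
```

```text
clock 11.0 travel [ 0.057  -0.0005  0.0581] twist [-0.01 -0.04  0.09] force [-0.4  0.1  0.3]
```

View pics/w11.png

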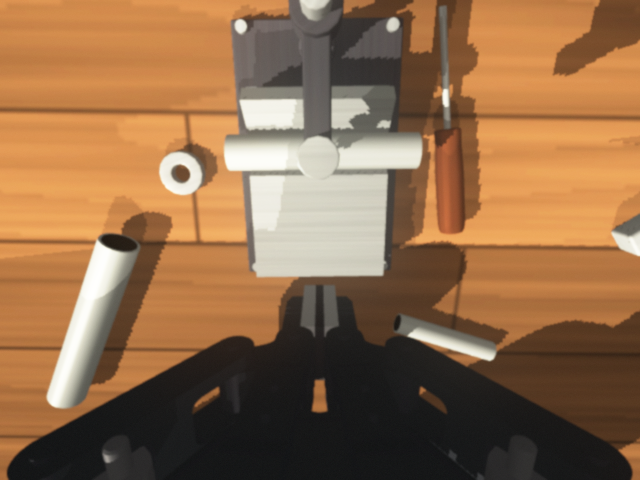

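View pics/c11.png

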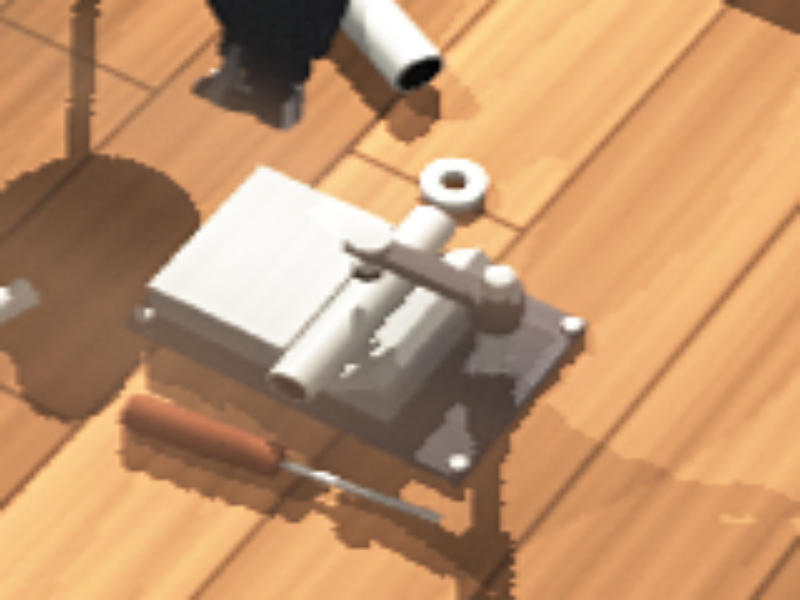

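```bash
python3 -c "
from h import *
f=L('w11')
for p,z in [((319,157),.127),((227,154),.046),((420,150.5),.046),((270,134),.046),((270,172),.046)]: print(cast(f,p,z))
"
```

```text
[ 0.50302771 -0.0265929   0.127     ]
[0.49924408 0.05152865 0.046     ]
[ 0.50412838 -0.11234479  0.046     ]
[0.51599236 0.01450668 0.046     ]
[0.48455626 0.01540836 0.046     ]
```

Request:
apply_moves(
  commands=[
    {"travel": [0.03, 0, 0.02], "twist": [0, 0, 0], "claw": 0.0},
    {"travel": [0.058, 0, 0.04], "twist": [0, 0, 0], "claw": 0.0},
    {"travel": [0.058, 0, 0.06], "twist": [0, 0, 0], "claw": 0.0},
    {"travel": [0.058, 0, 0.073], "twist": [0, 0, 0], "claw": 0.0},
    {"travel": [0.058, 0, 0.073], "twist": [0, 0, 0], "claw": 0.0},
    {"travel": [0.058, 0, 0.073], "twist": [0, 0, 0], "claw": 0.0},
  ],
)

```text
clock: 11.6
position: [0.5021, -0.0269, 0.1352]
tool_rot: [-3.142, 0.0, 0.013]
force: [-0.0, -0.4, 0.3]
grip_width: 0.0002
```

```bash
python3 -c "
from h import *
to(.503,-.0266,.127,.012)
grab('wrist','w12')
"
```

```text
clock 11.6 travel [ 0.0009 -0.0002  0.0082] twist [-0.    0.02  0.07] force [-0.  -0.4  0.3]
```

View pics/w12.png

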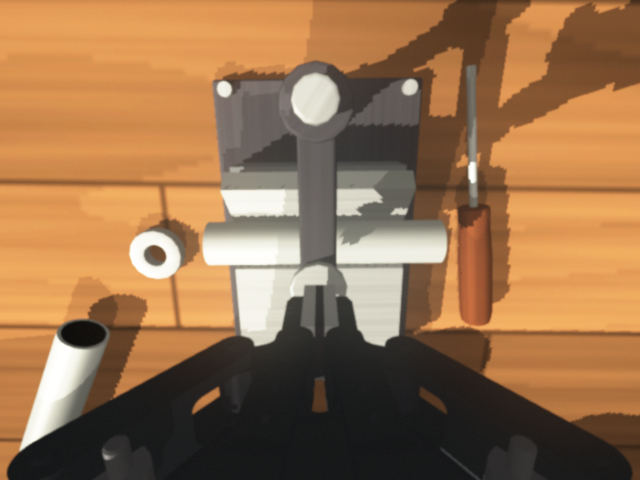

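Request:
apply_moves(
  commands=[
    {"travel": [0.001, 0, 0.003], "twist": [0, 0, 0], "claw": 0.0},
    {"travel": [0.001, 0, 0.006], "twist": [0, 0, 0], "claw": 0.0},
    {"travel": [0.001, 0, 0.008], "twist": [0, 0, 0], "claw": 0.0},
    {"travel": [0.001, 0, 0.009], "twist": [0, 0, 0], "claw": 0.0},
    {"travel": [0.001, 0, 0.01], "twist": [0, 0, 0], "claw": 0.0},
    {"travel": [0.001, 0, 0.011], "twist": [0, 0, 0], "claw": 0.0},
    {"travel": [0.001, 0, 0.012], "twist": [0, 0, 0], "claw": 0.0},
  ],
)

```text
clock: 12.35
position: [0.5029, -0.0272, 0.1231]
tool_rot: [3.141, 0.0, 0.013]
force: [-4.0, -0.2, 8.0]
grip_width: 0.0004
```

Request:
apply_moves(
  commands=[
    {"travel": [0, 0, 0.001], "twist": [0, 0, 0], "claw": 0.0},
    {"travel": [0, 0, 0.002], "twist": [0, 0, 0], "claw": 0.0},
    {"travel": [0, 0, 0.003], "twist": [0, 0, 0], "claw": 0.0},
    {"travel": [0, 0, 0.004], "twist": [0, 0, 0], "claw": 0.0},
  ],
)

```text
clock: 12.75
position: [0.5029, -0.0272, 0.1192]
tool_rot: [3.141, 0.0, 0.013]
force: [-3.8, -0.0, 9.1]
grip_width: -0.0001
```

Request:
apply_moves(
  commands=[
    {"travel": [0, 0, 0.001], "twist": [0, 0, 0], "claw": 0.0},
    {"travel": [0, 0, 0.002], "twist": [0, 0, 0], "claw": 0.0},
    {"travel": [0, 0, 0.003], "twist": [0, 0, 0], "claw": 0.0},
    {"travel": [0, 0, 0.004], "twist": [0, 0, 0], "claw": 0.0},
  ],
)

```text
clock: 13.15
position: [0.5029, -0.0272, 0.1152]
tool_rot: [3.141, 0.0, 0.013]
force: [-4.8, -0.5, 8.0]
grip_width: -0.0002
```

Request:
apply_moves(
  commands=[
    {"travel": [0, 0, 0.001], "twist": [0, 0, 0], "claw": 0.0},
    {"travel": [0, 0, 0.002], "twist": [0, 0, 0], "claw": 0.0},
    {"travel": [0, 0, 0.003], "twist": [0, 0, 0], "claw": 0.0},
  ],
)

```text
clock: 13.45
position: [0.5029, -0.0271, 0.1122]
tool_rot: [3.141, 0.0, 0.013]
force: [-3.6, -0.7, 8.2]
grip_width: -0.0001
```

Request:
apply_moves(
  commands=[
    {"travel": [0, 0, 0.001], "twist": [0, 0, 0], "claw": 0.0},
    {"travel": [0, 0, 0.002], "twist": [0, 0, 0], "claw": 0.0},
  ],
)

```text
clock: 13.65
position: [0.5029, -0.0271, 0.1102]
tool_rot: [3.142, 0.0, 0.013]
force: [-3.7, 0.7, 7.7]
grip_width: 0.0002
```

```bash
python3 -c "
from h import *
grab('wrist','w13');grab('scene','s13')
b=cv2.imread('pics/s13.png')[220:300,280:360]
cv2.imwrite('pics/c13.png',cv2.resize(b,(600,600),interpolation=cv2.INTER_CUBIC))
"
```

```text
(no output)
```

View pics/c13.png

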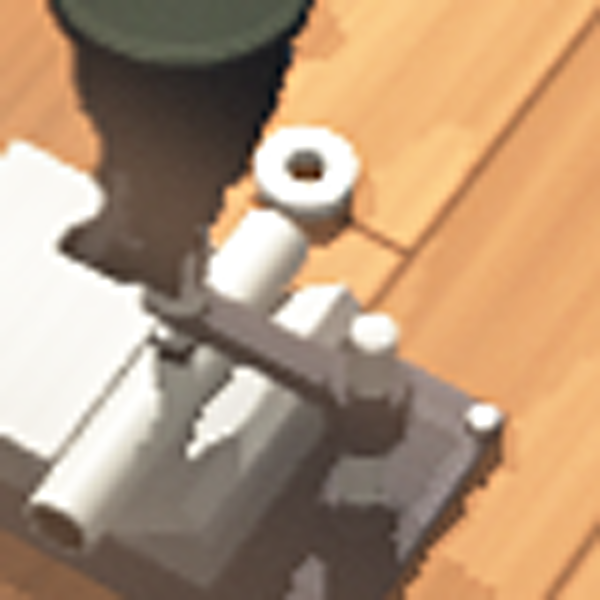

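Request:
apply_moves(
  commands=[
    {"travel": [0, 0, 0.001], "twist": [0, 0, 0], "claw": 0.0},
    {"travel": [0, 0, 0.0015], "twist": [0, 0, 0], "claw": 0.0},
  ],
)

```text
clock: 13.95
position: [0.5029, -0.0272, 0.1086]
tool_rot: [3.141, 0.0, 0.013]
force: [-4.3, 0.2, 8.3]
grip_width: 0.0003
```

Request:
apply_moves(
  commands=[
    {"travel": [0, 0, 0.001], "twist": [0, 0, 0], "claw": 0.0},
    {"travel": [0, 0, 0.0015], "twist": [0, 0, 0], "claw": 0.0},
  ],
)

```text
clock: 14.15
position: [0.5029, -0.0272, 0.1072]
tool_rot: [3.141, 0.0, 0.013]
force: [-3.5, -0.1, 8.9]
grip_width: 0.0001
```

Request:
apply_moves(
  commands=[
    {"travel": [0, 0, 0.001], "twist": [0, 0, 0], "claw": 0.0},
    {"travel": [0, 0, 0.0015], "twist": [0, 0, 0], "claw": 0.0},
  ],
)

```text
clock: 14.35
position: [0.5029, -0.0272, 0.1056]
tool_rot: [3.141, 0.0, 0.013]
force: [-3.7, -0.1, 9.7]
grip_width: -0.0001
```

Request:
apply_moves(
  commands=[
    {"travel": [0, 0, 0.0005], "twist": [0, 0, 0], "claw": 0.0},
    {"travel": [0, 0, 0.001], "twist": [0, 0, 0], "claw": 0.0},
  ],
)

```text
clock: 14.55
position: [0.503, -0.0272, 0.1048]
tool_rot: [3.141, 0.0, 0.013]
force: [-4.2, 0.4, 10.9]
grip_width: 0.0
```

```bash
python3 -c "
from h import *
for i in range(3):
  print(bot.observe()['force'],bot.observe()['position']);bot.grab_frame('top')
"
```

```text
[-4.18421204  0.35639482 10.88263511] [ 0.50296716 -0.02716435  0.10475124]
[-3.37114774  0.53051417  9.78459543] [ 0.50295173 -0.02713686  0.10472194]
[-2.7585552  -0.0909789   9.87994717] [ 0.50300087 -0.0271468   0.10475211]
```

Request:
apply_moves(
  commands=[
    {"travel": [0, 0, 0.0005], "twist": [0, 0, 0], "claw": 0.0},
    {"travel": [0, 0, 0.0008], "twist": [0, 0, 0], "claw": 0.0},
  ],
)

```text
clock: 14.9
position: [0.503, -0.0272, 0.104]
tool_rot: [3.141, 0.0, 0.013]
force: [-5.0, -0.8, 11.9]
grip_width: 0.0
```

```bash
python3 -c "
from h import *
for i in range(2):
  s=bot.observe();print(s['force'],s['position']);bot.grab_frame('top')
"
```

```text
[-5.00505668 -0.84547858 11.9330968 ] [ 0.50298524 -0.02715696  0.10402002]
[-4.17216319  0.25074464 11.6904231 ] [ 0.50296038 -0.02717195  0.10398791]
```

Request:
apply_moves(
  commands=[
    {"travel": [0, 0, 0.0004], "twist": [0, 0, 0], "claw": 0.0},
    {"travel": [0, 0, 0.0008], "twist": [0, 0, 0], "claw": 0.0},
  ],
)

```text
clock: 15.2
position: [0.503, -0.0271, 0.1033]
tool_rot: [3.141, 0.0, 0.013]
force: [-4.6, 0.2, 13.2]
grip_width: -0.0001
```

```bash
python3 -c "
from h import *
for i in range(3):
  s=bot.observe();print(s['force'],s['position']);bot.grab_frame('top')
"
```

```text
[-4.56227021  0.18680079 13.17990698] [ 0.50302208 -0.0271353   0.10328753]
[-4.65504507 -0.81226529 13.49985088] [ 0.50302091 -0.02715157  0.10326314]
[-3.75398114  0.40154486 12.99636129] [ 0.503061   -0.02713684  0.1033142 ]
```

The button load is about 13.2 N, inside the 12–15 N window. I'm lifting off straight up.

Request:
apply_moves(
  commands=[
    {"travel": [0, 0, -0.004], "twist": [0, 0, 0], "claw": 0.0},
    {"travel": [0, 0, -0.02], "twist": [0, 0, 0], "claw": 0.0},
    {"travel": [0, 0, -0.06], "twist": [0, 0, 0], "claw": 0.0},
    {"travel": [-0.03, 0, -0.1], "twist": [0, 0, 0], "claw": 0.0},
    {"travel": [-0.06, 0, -0.11], "twist": [0, 0, 0], "claw": 0.0},
    {"travel": [-0.06, 0, -0.11], "twist": [0, 0, 0], "claw": 0.0},
    {"travel": [-0.06, 0, -0.11], "twist": [0, 0, 0], "claw": 0.0},
  ],
)

```text
clock: 16.05
position: [0.4433, -0.028, 0.2135]
tool_rot: [3.141, -0.001, 0.013]
force: [0.2, 0.1, -0.8]
grip_width: -0.0003
```

```bash
python3 -c "
from h import *
s=bot.observe();print(s['clock'],s['force'],s['position'])
grab('wrist','w14');grab('scene','s14')
b=cv2.imread('pics/s14.png')[200:340,230:390]
cv2.imwrite('pics/c14.png',cv2.resize(b,(800,600)))
"
```

```text
16.05 [ 0.24453242  0.05361805 -0.76334   ] [ 0.44334022 -0.02799611  0.21345039]
```

View pics/w14.png

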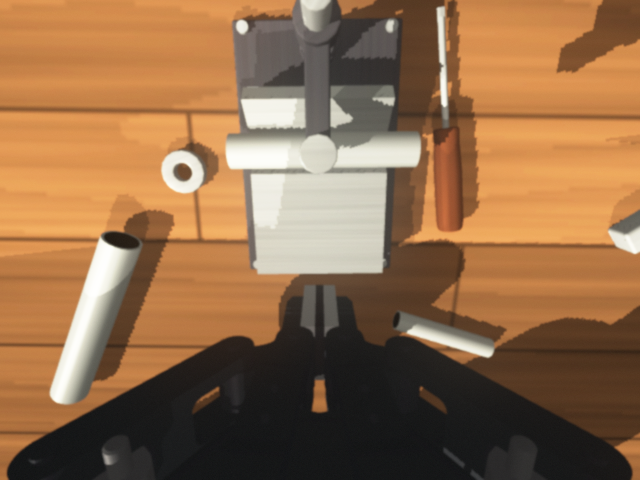

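View pics/c14.png

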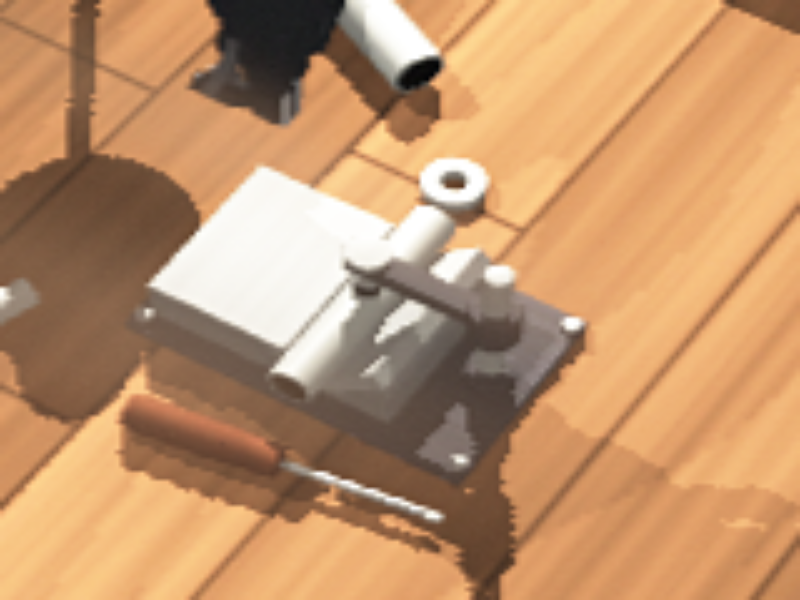

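```bash
python3 -c "
from h import *
f=L('w14')
for p,z in [((319,154),.103),((229,153),.046),((419,150),.046)]: print(cast(f,p,z))
print(bot.job_done())
"
```

```text
[ 0.50232489 -0.02653571  0.103     ]
[0.49889557 0.05108331 0.046     ]
[ 0.50349308 -0.11271997  0.046     ]
the job is handed in; nothing more can be done
None
```

I rolled the tube along the deck with two spread fingertips until it dropped into the vee, then backed off so it could centre itself. Next I swung the clamp arm to its stop, which I took from the side force rising to about 10 N. Then I pressed the button straight down in small steps and handed the job in at about 16 s of the 54 s allowed.

- **Clamp force:** the button slid at about 8.3 N. The load then rose at roughly 2 N per mm over the last 2.4 mm, to about 13.2 N. That puts about 5 N on the tube. This is inferred from the wrist force; the pad force was not measured directly.
- **Tube position:** the last wrist picture puts its axis near x 0.501 m, against about 0.502 m for the vee. Its angle is about 0.015–0.02 rad off the vee's line. Both are within the limits, but only to the roughly 2 mm camera accuracy.
- **Clamp arm:** the last pictures show it square over the tube, and the gripper is clear of it.
- **Bystanders:** the screwdriver and bearing look unmoved in the last pictures. I did not measure the other bystanders again, but the arm did not work near them.

No check failed or disagreed.

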